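# Find the cassette chute that takes the gap gauge

## Robot

A 6-joint arm with a two-finger parallel gripper is mounted at the origin on the work surface. World frame = base frame: x ahead of the robot, y to its left, z up, the work surface at z = 0. Lengths are in m, angles in rad, forces in N, time in s.
With the tool pointing down it reaches from about 0.35 to 0.975 m from the base axis. Payload 7.1 kg.
Tool frame: the origin (TCP) lies on the centre line of the jaws, within the pads' length; the fingertips stand r.tip_extent ahead of it and the grasp point (between the pads) lies 2 mm behind it (r.tip_extent is the distance from the TCP to the fingertips, in m); z points along the fingers, y is the direction in which the jaws open and shut (so a half turn about z gives the same grasp; the last joint's range is limited). The gripper opens to 88 mm and grips with 3 to 60 N. Pads are 20 mm wide; open, the fingers measure 115 mm over their backs; the gripper's body (75 mm by 178 mm) begins 61 mm behind the grasp point.
Start: joints at [1.203, 0.423, 1.63, -0, 1.089, -0.019], TCP at [0.214, 0.587, 0.24] pointing down, gripper open.
Joint ranges: [-3, 3], [-0.9, 2.11], [0.09, 2.58], [-1.31, 4.45], [0.11, 2.69], [-2.54, 2.54]. Speed limits (rad/s): [2.39, 2.39, 3.01, 3.14, 3.14, 3.14].

## Interface

Orientations are given as a 3x3 rotation matrix whose columns are the frame's x, y, z axes.
In Python, from bench import read_state, eyes, finish_job, r gives the robot as it stands. The module is installed in compiled form; this text tells all that it offers.
- The arm moves only by the tool move_arm, never from a script. Its argument "commands" is one flat list of numbers, 5 for each row, row after row: the closure, from -1 (fully open) to 1 (shut), then the shift along the tool's x, y, z in units of 25 mm (1.0 is 25 mm), then the turn about the tool's z in units of 10 degrees (1.0 is 10 degrees). A call has 1 to 8 rows; each row is the pose to reach, as a shift and turn from the pose commanded when the call began, along the tool's axes at that moment; what a row does not reach only later rows make up. A row lasts 1/8 s, in which the tool goes at most 62.5 mm and 10.7 degrees, less where a joint would pass 70% of its speed; a pose out of reach is approached as far as the arm can. A call with a gripper value outside its range is refused whole. The fingers move at their own pace and stop on an object; the grip force is fixed at half the most. Time passes only in rows, so rows that repeat a pose let the fingers close. It gives the time, the measured TCP pose, the force and the opening at its end, in the units of the state.
- read_state(): the state, without advancing time (a new reading comes with each control period).
- eyes.camera(name): name is "scene" or "top" or "wrist"; returns a dict with "image" (480x640x3 uint8, red, green, blue), "range_z" (480x640 float32, m along the optical axis (not along the pixel's ray), 0 where there is no reading), "K" (3x3 intrinsics, pixels), "cam_to_world" (4x4, takes a point from camera to world coordinates); the wrist camera has in their place "hand_eye" (4x4, takes a point from camera to tool coordinates, whose origin is the TCP and whose axes are the flange's). Camera axes: x right, y up, looking along -z (the intrinsics and any distortion apply to the point x, -y, -z); pixel columns grow to the right and rows downward; lengths in m; the calibration is good to about 2 mm. A picture is of the moment at which its call begins: read the wrist's pose just before it.
- finish_job(): hands the job in, once; it reports no verdict.
The state is a dict: "t": time; "joint_positions": joint angles; "joint_velocities": joint speeds; "joint_efforts": joint torques, N m; "tool_pos": TCP position; "eef_rot": TCP orientation; "force": force on the tool from outside, world axes, zero at the start; "wrist_torque": the same for the moment, N m; "finger_gap": opening from 0.0 (shut) to 1.0 (fully open).
Only numpy, scipy, OpenCV 4.12 (cv2) and the standard library are available. Lean on these libraries where they do the work, as an engineer would, in place of code of your own. Each camera call takes 0.05 s, during which the arm holds its last target. There are 200 camera calls.

## Task

Two of the three chutes in the cassette magazine are pinched somewhere inside and one is good. Take the gap gauge out of its stand and slide its blade gently down the chutes until you find the one that takes it: where it jams, do not force it (keep well under 25 N), but draw it out and try another. Press it gently but fully home in the good chute, shoulder resting on the block, then let go and leave it standing there; leave the tube rack, the flask and the jar alone.

Things in the scene. Friction and masses are not known exactly. Their poses are not given: they have to be found in the camera images.
- gauge: Gap gauge, upright in its stand; origin at the centre of the shoulder's underside, z up, half-turn symmetric. Steel blade below the origin: 40 mm wide (x), 5 mm thick (y), 50 mm long, last 2 mm stepped in to 36 x 3 mm. Dark shoulder plate 66 x 16 mm, z 0 to 6 mm. Above it the orange handle. 0.13 to 0.20 kg in all.
- grip (a joint): How far the orange handle is pressed down towards the shoulder on its spring stem: 0 at rest (also when hanging), 0.010 m at its hard stop. The spring starts to give at 3 N and takes 1.5 N per mm more (18 N at the stop). At rest the handle is 30 mm (gauge x) by 14 mm (y), from 16 to 62 mm above the gauge's origin: grip it across the 14 mm.
- stand: Fixed grey gauge stand, 74 x 66 mm, 60 mm high, origin under its centre. A slot 50 x 9 mm (long in its x) in the top holds the gauge's blade; the gauge's shoulder rests on the top. Lift the gauge straight up at least 55 mm to clear it.
- magazine: Fixed grey base plate 112 (x) x 216 (y) x 8 mm, origin under its centre, z up. On it a fixed blue and grey block 90 (x) x 190 mm (y), flat top 78 mm above the bench, three like upright chutes 55 mm apart along y. The block was set with play: it stands, square, up to 4 mm off the base's centre along the magazine's y, either way; no pose reports this, so all three chutes share one unknown shift.
- chute_left (a point): Nominal middle of the mouth of the chute on the magazine's +y side (y = +55 mm), at the block's top; the true one is off by the block's shift. Each chute is a gap 46 mm long (magazine x), 7 mm wide (y), over 60 mm deep, with a yellow flared mouth on its long sides: 15 mm wide at the top, 7 mm from 6 mm down. The ends are plain.
- chute_middle (a point): The same for the middle chute (y = 0). Two of the three chutes, at random, are pinched to about 1 mm at a depth of 18 to 34 mm below the block's top: there the blade's end meets a hard step. It hardly shows from outside; it must be felt.
- chute_right (a point): The same for the chute on the -y side (y = -55 mm). In the clear chute the gauge goes down until its shoulder rests on the block's top (gauge origin 78 mm above the bench); in a pinched one it stops at least 16 mm higher.
- tube_rack: Bystander: white rack of red-capped tubes, 60 x 170 mm, 110 mm high, origin under its centre.
- flask: Bystander: conical glass flask, 80 mm across, 112 mm high, origin under its centre.
- jar: Bystander: green glass jar with a blue cap, 56 mm across, 85 mm high, origin under its centre.
Not all that is in view belongs to the job. Of the things that look like the gauge, the largest one is meant. Several things have the shape of the magazine; the one meant has the colours described above.

How it is judged:
On the way, in this order (a step that is already met when the one before it is completed fails the run):
1. the gauge is held, lifted clear of its stand (contact force between the fingers and gauge above 0.5 N and z of gauge in the frame of stand above 0.112 m), for 0.1 s.
2. the gauge, still held, is slid fully home in a chute (contact force between the fingers and gauge above 0.5 N and (horizontal distance between gauge and chute_left below 0.0065 m or horizontal distance between gauge and chute_middle below 0.0065 m or horizontal distance between gauge and chute_right below 0.0065 m) and z of gauge in the frame of magazine between 0.075 and 0.0805 m and angle between gauge's own z axis and vertical below 0.06 rad and angle between the x axis of gauge and the x axis of magazine, either way round below 0.09 rad), for 0.2 s.
At the end, for the whole second after the job is handed in: The gauge stands in the good chute with its shoulder down on the block (origin no more than 2.5 mm above the block's top, and within 6.5 mm of a nominal chute middle in plan), upright within 0.06 rad, blade along the chute within 0.09 rad, released and at rest ((horizontal distance between gauge and chute_left below 0.0065 m or horizontal distance between gauge and chute_middle below 0.0065 m or horizontal distance between gauge and chute_right below 0.0065 m) and z of gauge in the frame of magazine between 0.075 and 0.0805 m and angle between gauge's own z axis and vertical below 0.06 rad and angle between the x axis of gauge and the x axis of magazine, either way round below 0.09 rad and contact force between the fingers and gauge below 0.05 N and linear speed of gauge below 0.01 m/s); the robot touches nothing.
It fails at once if the blade is forced: more than 25 N on it (contact force between any of gauge_c0, gauge_c1 and anything else above 25 N).
It fails at once if the shoulder is pressed down with more than 25 N (contact force between gauge_c2 and anything else above 25 N).
It fails at once if the tube rack is shoved more than 20 mm or tipped (distance of tube_rack from where it was at the start of the episode above 0.02 m or angle between tube_rack's own z axis and vertical above 0.25 rad).
It fails at once if the flask is shoved more than 20 mm or tipped (distance of flask from where it was at the start of the episode above 0.02 m or angle between flask's own z axis and vertical above 0.25 rad).
It fails at once if the jar is shoved more than 20 mm or tipped (distance of jar from where it was at the start of the episode above 0.02 m or angle between jar's own z axis and vertical above 0.25 rad).
It also fails if it takes over 54 s, if anything falls off the work surface, if the arm or the gripper's body presses on something with over 40 N, if the wrist force passes 120 N, or if a joint passes its speed limit or range.

## Working session

There is one attempt and no reset: what is moved stays moved. The work goes in short steps, Python scripts to look and compute and a tool call to move; the robot and the scene stay as the last step left them, time stands still between calls to the robot, and variables do not carry over. Pictures are saved under pics/ and viewed, about 8 in all and at most 12, crops included, and the job is handed in when it is done.

Besides the shell and the picture viewer there is one more tool, called after "Request:" by a JSON object that holds its "fn" and its "kwargs". move_arm: Moves the arm, as the interface text tells. Its arguments: {"type":"object","properties":{"commands":{"type":"array","items":{"type":"number"}}},"required":["commands"]}

```bash
mkdir -p pics; cat > h.py <<'E'
import numpy as np,cv2
from bench import read_state,eyes,finish_job,r
def grab(n):
    c=eyes.camera(n); np.savez(f'{n}.npz',**{k:v for k,v in c.items()}); return c
def save(im,p): cv2.imwrite(p,im[:,:,::-1])
def cloud(c,T=None):
    T=c['cam_to_world'] if T is None else T
    z=c['range_z'].astype(float); K=c['K']; v,u=np.mgrid[:480,:640]
    P=np.stack([(u-K[0,2])/K[0,0]*z,-(v-K[1,2])/K[1,1]*z,-z],-1)
    return P@T[:3,:3].T+T[:3,3]
E
python3 - <<'E'
from h import *
a=grab('top');b=grab('scene')
for c,n in((a,'top'),(b,'scene')):
    save(c['image'],f'pics/{n}.png'); print(n,c['K'].tolist(),np.round(c['cam_to_world'],3).tolist(),[k for k in c])
s=read_state();print(s['t'],s['tool_pos'],np.round(s['eef_rot'],3).tolist(),s['force'],r.tip_extent)
E
```

```text
top [[436.7646000447358, 0.0, 313.95772382211595], [0.0, 436.7646000447358, 241.97398023117566], [0.0, 0.0, 1.0]] [[-0.01, 0.989, -0.147, 0.428], [-0.999, -0.005, 0.04, 0.006], [0.039, 0.148, 0.988, 0.823], [0.0, 0.0, 0.0, 1.0]] ['image', 'range_z', 'K', 'cam_to_world']
scene [[471.5838217469637, 0.0, 322.98798660865714], [0.0, 471.5838217469637, 233.51161220850292], [0.0, 0.0, 1.0]] [[-0.308, -0.767, 0.563, 1.022], [0.951, -0.253, 0.176, 0.138], [0.008, 0.59, 0.808, 0.75], [0.0, 0.0, 0.0, 1.0]] ['image', 'range_z', 'K', 'cam_to_world']
0.1 [0.21341892 0.58694418 0.23900382] [[-0.94, 0.342, -0.0], [0.342, 0.94, -0.001], [-0.0, -0.001, -1.0]] [-0.09555595  0.55333598 -0.34082425] 0.017
```

View pics/top.png

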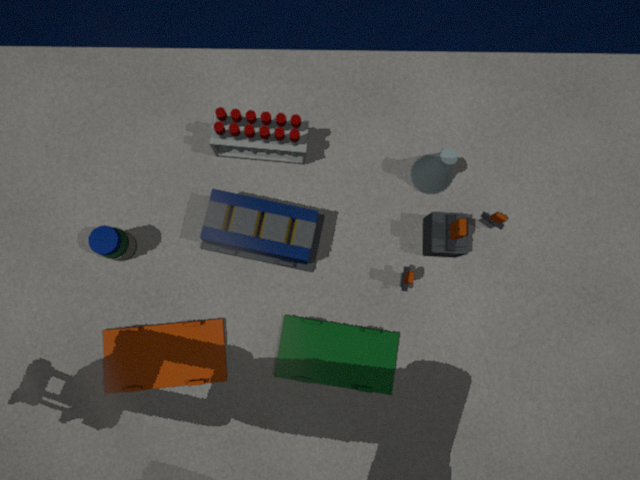

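View pics/scene.png

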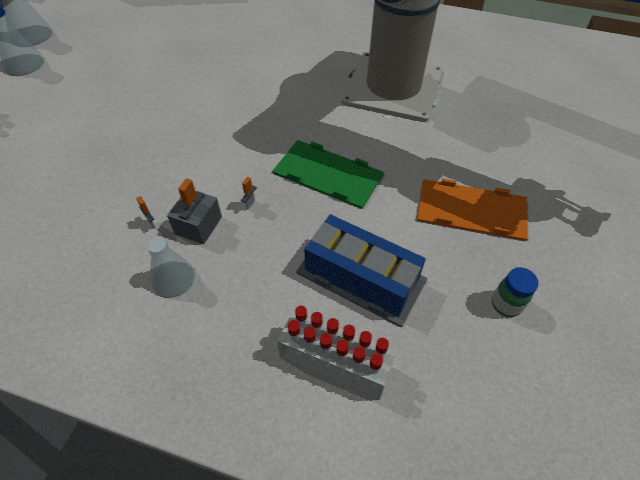

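Top view: the magazine-shaped candidates are blue/grey (262,227), orange (165,355) and green (337,353). The blue/grey one with yellow mouths fits. The gauge-like things are at (458,230), standing in the grey stand and the largest, plus two small ones at (495,218) and (408,278). The one in the stand is meant. I'll confirm in a crop and measure.

```bash
cat > m.py <<'E'
from h import *
def L(n): return dict(np.load(n+'.npz'))
for n,boxs in (('top',dict(st=(415,200,482,265),mg=(195,180,330,275))),('scene',dict(st=(160,170,230,250),mg=(290,205,435,325)))):
    c=L(n); P=cloud(c); im=c['image']; hsv=cv2.cvtColor(im,cv2.COLOR_RGB2HSV)
    for k,(a,b,d,e) in boxs.items():
        m=np.zeros((480,640),bool); m[b:e,a:d]=1
        org=(hsv[...,0]<20)&(hsv[...,1]>150)&(hsv[...,2]>60)
        yel=(hsv[...,0]>20)&(hsv[...,0]<35)&(hsv[...,1]>120)&(hsv[...,2]>50)
        def rect(q,t):
            X=P[q]
            if len(X)<8: print(n,k,t,len(X)); return
            (cx,cy),wh,an=cv2.minAreaRect((X[:,:2]*1000).astype(np.float32)); print(n,k,t,len(X),'c',round(cx,1),round(cy,1),'wh',np.round(wh,1),'ang',round(an,1),'zmed',np.round(np.median(X[:,2])*1000,1))
        z=P[...,2]
        if k=='st':
            rect(m&org&(z>.112),'handle top'); rect(m&org,'handle all'); rect(m&~org&(z>.052)&(z<.063),'standtop'); rect(m&~org&(z>.063)&(z<.07),'shoulder')
        else:
            rect(m&(z>.071)&(z<.085),'blocktop'); rect(m&(z>.003)&(z<.014)&(im.max(-1)>0),'base')
            nn,lab,st,ce=cv2.connectedComponentsWithStats((m&yel).astype(np.uint8))
            for i in range(1,nn):
                if st[i,4]>10: rect(lab==i,'yel %s'%np.round(ce[i]))
t=L('top')['image'];s=L('scene')['image']
A=cv2.resize(t[180:290,195:335],None,fx=2.8,fy=2.8,interpolation=2);B=cv2.resize(t[190:300,385:525],None,fx=2.8,fy=2.8,interpolation=2)
save(np.hstack([A,B]),'pics/crop.png')
# other objects
P=cloud(L('top'))
for nm,(u,v) in dict(rack=(258,125),flask=(448,156),jar=(105,240),g1=(500,217),g2=(410,277)).items(): print(nm,np.round(P[v,u],3))
E
python3 m.py
```

```text
top st handle top 155 c 489.2 -139.2 wh [ 27.8 314.9] ang 27.9 zmed 121.1
top st handle all 267 c 506.4 -145.9 wh [ 28.8 341.8] ang 22.5 zmed 118.2
top st standtop 988 c 558.9 -267.3 wh [66.8 74.6] ang 86.6 zmed 59.5
top st shoulder 241 c 564.7 -271.5 wh [75.9 46. ] ang 15.1 zmed 65.4
top mg blocktop 5329 c 571.5 71.9 wh [190.5  90.5] ang 77.7 zmed 77.4
top mg base 1005 c 578.8 72.5 wh [255.7 180.1] ang 89.0 zmed 7.4
top mg yel [233. 210.] 11 c 595.8 116.5 wh [ 3.1 10.5] ang 77.1 zmed 74.8
top mg yel [257. 223.] 51 c 572.7 76.0 wh [ 2.5 43.7] ang 77.8 zmed 72.7
top mg yel [262. 225.] 51 c 569.6 66.2 wh [ 4.3 43.8] ang 77.6 zmed 75.0
top mg yel [288. 230.] 51 c 561.5 22.2 wh [ 2.5 44.7] ang 77.4 zmed 72.6
top mg yel [293. 231.] 59 c 558.8 12.2 wh [ 4.4 43.3] ang 77.8 zmed 75.0
scene st handle top 122 c 788.8 -73.1 wh [629.1  25.1] ang 39.9 zmed 120.4
scene st handle all 304 c 786.9 -75.0 wh [634.5  25.8] ang 39.8 zmed 107.3
scene st standtop 792 c 558.2 -268.2 wh [68.  75.3] ang 86.7 zmed 59.3
scene st shoulder 197 c 558.4 -257.1 wh [37.8 67. ] ang 85.5 zmed 65.3
scene mg blocktop 4772 c 630.9 57.6 wh [190.5 215.4] ang 77.8 zmed 77.1
scene mg base 1527 c 533.9 74.8 wh [267.  284.5] ang 17.8 zmed 7.1
scene mg yel [334. 239.] 64 c 556.5 12.6 wh [ 4.4 43.4] ang 78.7 zmed 73.5
scene mg yel [338. 242.] 17 c 562.6 21.9 wh [ 3.5 34.2] ang 76.0 zmed 75.0
scene mg yel [362. 252.] 63 c 567.6 66.3 wh [ 3.5 44.1] ang 76.8 zmed 73.1
scene mg yel [367. 255.] 27 c 572.2 76.2 wh [ 3.9 42.8] ang 77.9 zmed 75.1
scene mg yel [390. 266.] 58 c 789.9 125.6 wh [465.1  13. ] ang 1.5 zmed 72.7
scene mg yel [396. 269.] 33 c 582.9 130.4 wh [ 3.2 42.4] ang 78.3 zmed 74.7
rack [0.755 0.075 0.069]
flask [ 0.682 -0.254  0.111]
jar [0.543 0.329 0.083]
g1 [ 0.582 -0.354  0.077]
g2 [ 0.477 -0.188  0.078]
```

View pics/crop.png

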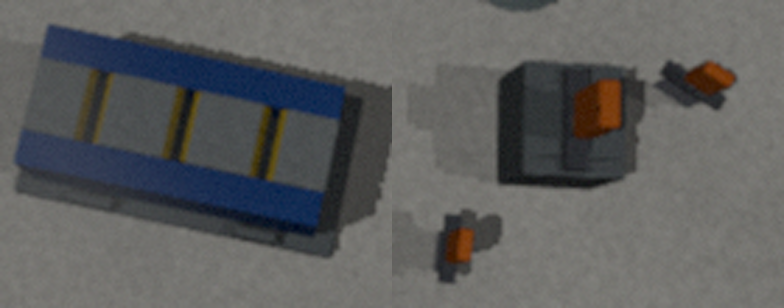

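The crop confirms both: the blue/grey magazine with yellow mouths, and the gauge in the stand, clearly larger than the two loose ones. Stand centre is about (0.5585, -0.268) with its x axis at -3.4°. The middle chute is about (0.571, 0.0715) with its x axis at -12.3°. Next I move above the stand.

Request:
{"fn": "move_arm", "kwargs": {"commands": [-1,-24.7,-27.4,1.0,-1.66,-1,-24.7,-27.4,1.0,-1.66,-1,-24.7,-27.4,1.0,-1.66,-1,-24.7,-27.4,1.0,-1.66,-1,-24.7,-27.4,1.0,-1.66,-1,-24.7,-27.4,1.0,-1.66,-1,-24.7,-27.4,1.0,-1.66,-1,-24.7,-27.4,1.0,-1.66]}}

```text
t: 1.1
tool_pos: [0.4016, 0.1222, 0.2262]
eef_rot: [[-0.998, 0.059, 0.0], [0.059, 0.998, 0.0], [-0.0, 0.0, -1.0]]
force: [1.4, 1.3, -0.3]
finger_gap: 0.998
```

```bash
cat >> h.py <<'E'
def go(x,y,z,yaw):
    """print shift for tool at target; yaw = desired angle (deg) of tool y axis"""
    s=read_state(); R=s['eef_rot']; d=(np.array([x,y,z])-s['tool_pos'])@R/.025
    a=np.degrees(np.arctan2(R[1,1],R[0,1])); t=(a-yaw+90)%180-90
    print('t',s['t'],'pos',np.round(s['tool_pos'],4),'yaw',round(a,2),'F',np.round(s['force'],2),'gap',round(float(s['finger_gap']),3),'q',np.round(s['joint_positions'],2),'\n shift',np.round(d,3),'turn',round(t/10,3),'tilt',np.round(R[:2,2],4))
E
python3 -c "
from h import *
go(.5585,-.2677,.24,86.6)"
```

```text
t 1.1 pos [0.4016 0.1222 0.2262] yaw 86.63 F [ 1.36  1.29 -0.3 ] gap 0.998 q [ 0.27  0.14  2.07  0.    0.93 -1.24] 
 shift [ -7.182 -15.2    -0.552] turn 0.003 tilt [0.0005 0.0001]
```

Request:
{"fn": "move_arm", "kwargs": {"commands": [-1,-7.18,-15.2,-0.55,0,-1,-7.18,-15.2,-0.55,0,-1,-7.18,-15.2,-0.55,0,-1,-7.18,-15.2,-0.55,0,-1,-7.18,-15.2,-0.55,0,-1,-7.18,-15.2,-0.55,0,-1,-7.18,-15.2,-0.55,0,-1,-7.18,-15.2,-0.55,0]}}

```text
t: 2.1
tool_pos: [0.5585, -0.2686, 0.2393]
eef_rot: [[-0.998, 0.062, 0.0], [0.062, 0.998, -0.0], [-0.0, -0.0, -1.0]]
force: [-0.1, -0.2, 0.1]
finger_gap: 0.999
```

```bash
python3 - <<'E'
from h import *
go(.5585,-.2677,.103,86.6)
s=read_state();c=grab('wrist');save(c['image'],'pics/w1.png')
T=np.eye(4);T[:3,:3]=s['eef_rot'];T[:3,3]=s['tool_pos'];P=cloud(c,T@c['hand_eye'])
hsv=cv2.cvtColor(c['image'],cv2.COLOR_RGB2HSV)
org=(hsv[...,0]<20)&(hsv[...,1]>150)&(hsv[...,2]>60)
n=np.linalg.norm(P[...,:2]-[.5585,-.2677],axis=-1)<.06
for t,q in(('handle',n&org&(P[...,2]>.112)&(P[...,2]<.13)),('stand',n&~org&(P[...,2]>.054)&(P[...,2]<.062)),('shoulder',n&~org&(P[...,2]>.0635)&(P[...,2]<.07))):
    X=P[q]
    if len(X): print(t,len(X),cv2.minAreaRect((X[:,:2]*1000).astype(np.float32)),np.median(X[:,2]))
E
```

```text
t 2.1 pos [ 0.5585 -0.2686  0.2393] yaw 86.44 F [-0.09 -0.2   0.12] gap 0.999 q [-0.47  0.42  1.64 -0.    1.08 -1.98] 
 shift [4.000e-03 3.600e-02 5.453e+00] turn -0.016 tilt [ 0.0003 -0.0004]
handle 774 ((556.1920166015625, -267.1797790527344), (12.847868919372559, 29.64866828918457), 86.65283203125) 0.12120645546739217
stand 5100 ((557.1963500976562, -267.26824951171875), (66.06040954589844, 74.4881362915039), 86.65997314453125) 0.059502625041109036
shoulder 506 ((556.5632934570312, -267.4400634765625), (15.653477668762207, 65.73016357421875), 86.87196350097656) 0.06541346401857812
```

View pics/w1.png

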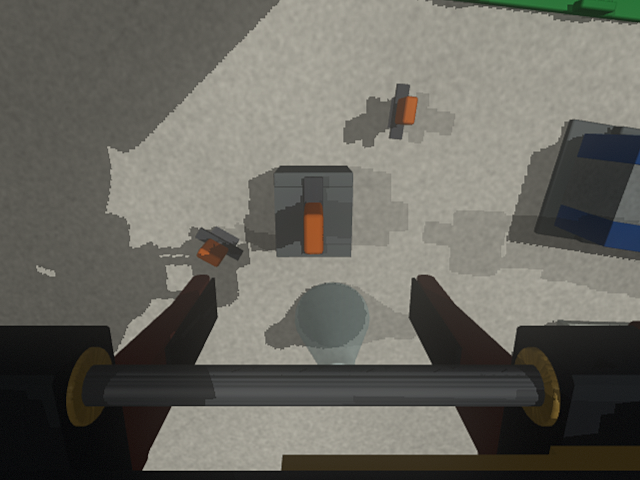

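The wrist view shows the handle at (314,228), centred between the jaws over the stand. Its measured centre is (0.5563, -0.2673), within about 2 mm of the fixed cameras. I descend and close.

Request:
{"fn": "move_arm", "kwargs": {"commands": [-1,0.07,0.05,2.0,-0.02,-1,0.07,0.05,4.0,-0.02,-1,0.07,0.05,5.3,-0.02,-1,0.07,0.05,5.57,-0.02,-1,0.07,0.05,5.57,-0.02,1,0.07,0.05,5.57,-0.02,1,0.07,0.05,5.57,-0.02,1,0.07,0.05,5.57,-0.02]}}

```text
t: 3.15
tool_pos: [0.5566, -0.2647, 0.1015]
eef_rot: [[-0.998, 0.056, 0.001], [0.056, 0.998, -0.001], [-0.001, -0.001, -1.0]]
force: [-0.1, -0.3, -0.3]
finger_gap: 0.696
```

Request:
{"fn": "move_arm", "kwargs": {"commands": [1,0,0,0,0,1,0,0,0,0,1,0,0,0,0,1,0,0,0,0]}}

```text
t: 3.65
tool_pos: [0.5563, -0.2645, 0.1006]
eef_rot: [[-0.998, 0.056, -0.0], [0.056, 0.998, 0.0], [0.0, 0.0, -1.0]]
force: [-0.5, -0.4, 0.9]
finger_gap: 0.244
```

```bash
python3 -c "
from h import *
go(.5567,-.2674,.2,86.6)"
```

```text
t 3.65 pos [ 0.5563 -0.2645  0.1006] yaw 86.82 F [-0.54 -0.38  0.89] gap 0.244 q [-0.46  0.59  1.73 -0.    0.82 -1.98] 
 shift [-0.024 -0.114 -3.977] turn 0.022 tilt [-0.0001  0.    ]
```

Request:
{"fn": "move_arm", "kwargs": {"commands": [1,0,0,0,0,1,0,0,0,0,1,0,0,0,0,1,0,0,0,0]}}

```text
t: 4.15
tool_pos: [0.5563, -0.2658, 0.1006]
eef_rot: [[-0.998, 0.055, 0.001], [0.055, 0.998, -0.002], [-0.001, -0.002, -1.0]]
force: [-0.3, -5.6, -1.2]
finger_gap: 0.16
```

```bash
python3 -c "
from h import *
go(.5567,-.2674,.2,86.6)"
```

```text
t 4.15 pos [ 0.5563 -0.2658  0.1006] yaw 86.83 F [-0.25 -5.6  -1.15] gap 0.16 q [-0.46  0.59  1.73 -0.    0.82 -1.98] 
 shift [-0.02  -0.07  -3.975] turn 0.023 tilt [ 0.0005 -0.002 ]
```

Request:
{"fn": "move_arm", "kwargs": {"commands": [1,0,-0.08,0,0,1,0,-0.08,0,0,1,0,-0.08,-0.6,0,1,0,-0.08,-1.8,0,1,0,-0.08,-3.0,0,1,0,-0.08,-4.4,0,1,0,-0.08,-4.4,0,1,0,-0.08,-4.4,0]}}

```text
t: 5.15
tool_pos: [0.5557, -0.266, 0.2102]
eef_rot: [[-0.998, 0.055, -0.001], [0.055, 0.998, 0.0], [0.001, 0.0, -1.0]]
force: [-0.4, -0.1, -2.3]
finger_gap: 0.158
```

```bash
python3 -c "
from h import *
go(.572,.0715,.240,77.7)"
```

```text
t 5.15 pos [ 0.5557 -0.266   0.2102] yaw 86.82 F [-0.44 -0.08 -2.34] gap 0.158 q [-0.47  0.44  1.67  0.    1.03 -1.98] 
 shift [ 0.097 13.518 -1.184] turn 0.912 tilt [-0.0007  0.0005]
```

Request:
{"fn": "move_arm", "kwargs": {"commands": [1,0.1,13.52,-1.2,0.91,1,0.1,13.52,-1.2,0.91,1,0.1,13.52,-1.2,0.91,1,0.1,13.52,-1.2,0.91,1,0.1,13.52,-1.2,0.91,1,0.1,13.52,-1.2,0.91,1,0.1,13.52,-1.2,0.91,1,0.1,13.52,-1.2,0.91]}}

```text
t: 6.15
tool_pos: [0.5717, 0.0706, 0.2394]
eef_rot: [[-0.977, 0.213, -0.002], [0.213, 0.977, -0.001], [0.002, -0.001, -1.0]]
force: [-0.5, -0.5, -2.2]
finger_gap: 0.157
```

```bash
cat > w.py <<'E'
from h import *
go(.5715,.0715,.180,77.7)
s=read_state();c=grab('wrist');save(c['image'],'pics/w2.png')
T=np.eye(4);T[:3,:3]=s['eef_rot'];T[:3,3]=s['tool_pos'];P=cloud(c,T@c['hand_eye'])
hsv=cv2.cvtColor(c['image'],cv2.COLOR_RGB2HSV); z=P[...,2]
n=np.linalg.norm(P[...,:2]-[.571,.0715],axis=-1)<.13
yel=(hsv[...,0]>20)&(hsv[...,0]<35)&(hsv[...,1]>120)&(hsv[...,2]>50)&(z>.06)&(z<.085)&n
def rect(X,t): print(t,len(X),[np.round(v,1) for v in cv2.minAreaRect((X[:,:2]*1000).astype(np.float32))],np.round(np.median(X[:,2]),4))
rect(P[n&(z>.0745)&(z<.083)],'block')
nn,lab,st,ce=cv2.connectedComponentsWithStats(yel.astype(np.uint8))
for i in range(1,nn):
    if st[i,4]>20: rect(P[lab==i],'yel%s'%np.round(ce[i]))
org=(hsv[...,0]<20)&(hsv[...,1]>150)&(z>.1)
if org.sum()>20: rect(P[org],'handle')
g=n&~org&(z>.1)&(z<.22)
print('gauge pts',g.sum(),np.percentile(z[g],[1,50,99]) if g.sum() else '')
for lo in np.arange(.14,.22,.01):
    q=n&~org&(z>lo)&(z<lo+.01)
    if q.sum()>50: rect(P[q],'slab%.2f'%lo)
E
python3 w.py
```

```text
t 6.15 pos [0.5717 0.0706 0.2394] yaw 77.72 F [-0.45 -0.47 -2.19] gap 0.157 q [ 0.1   0.35  1.74 -0.    1.05 -1.25] 
 shift [0.011 0.037 2.377] turn 0.002 tilt [-0.0023 -0.0006]
block 21688 [array([569.9,  72.1]), array([190.5,  89.7]), np.float64(77.8)] 0.0775
yel[239. 218.] 297 [array([557.4,  13.1]), array([ 4. , 44.8]), np.float64(77.8)] 0.0743
yel[253. 220.] 184 [array([559.7,  23.7]), array([ 3.8, 44.5]), np.float64(78.2)] 0.0749
yel[306. 205.] 99 [array([557.6,  69.3]), array([ 2.4, 20.7]), np.float64(77.5)] 0.074
yel[320. 205.] 124 [array([559.7,  80. ]), array([ 3.2, 20.5]), np.float64(78.1)] 0.0748
yel[374. 219.] 167 [array([581.2, 120.6]), array([ 3.4, 44.9]), np.float64(77.9)] 0.0741
yel[388. 218.] 251 [array([583.1, 131.2]), array([ 3.8, 45. ]), np.float64(77.9)] 0.0749
handle 5089 [array([624.9,  36.5]), array([106.3, 271.5]), np.float64(75.5)] 0.2584
gauge pts 1651 [0.20076071 0.20463177 0.21851161]
slab0.20 1605 [array([552.7,  75.5]), array([16. , 26.7]), np.float64(77.1)] 0.2046
```

View pics/w2.png

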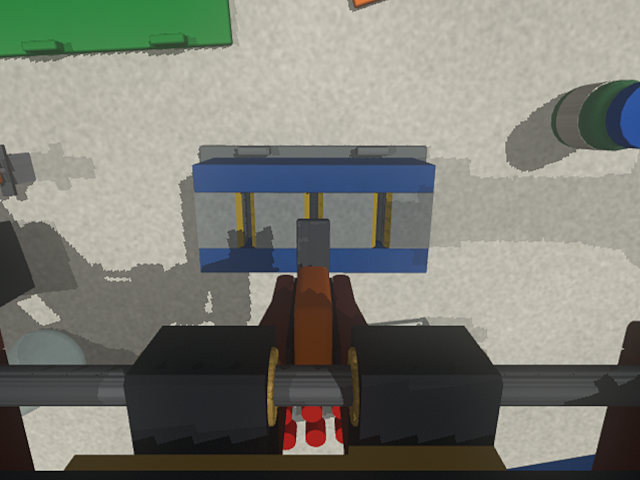

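The wrist view shows the gauge shoulder at (313,240) hanging over the middle mouth (313,205), with left and right mouths at (381,218) and (246,219). The gauge is square and centred to about 1 mm. I'll go gently into the middle chute, to about 10 mm deep first.

Request:
{"fn": "move_arm", "kwargs": {"commands": [1,0.05,0.02,1.2,0,1,0.05,0.02,2.2,0,1,0.05,0.02,2.6,0,1,0.05,0.02,2.8,0,1,0.05,0.02,2.95,0,1,0.05,0.02,3.1,0,1,0.05,0.02,3.25,0,1,0.05,0.02,3.25,0]}}

```text
t: 7.2
tool_pos: [0.5712, 0.0719, 0.1593]
eef_rot: [[-0.977, 0.213, -0.0], [0.213, 0.977, -0.0], [0.0, -0.0, -1.0]]
force: [-0.1, -0.4, -1.9]
finger_gap: 0.155
```

Request:
{"fn": "move_arm", "kwargs": {"commands": [1,0,0,0.1,0,1,0,0,0.2,0,1,0,0,0.2,0]}}

```text
t: 7.58
tool_pos: [0.5712, 0.0719, 0.1541]
eef_rot: [[-0.977, 0.213, -0.0], [0.213, 0.977, -0.0], [0.0, -0.0, -1.0]]
force: [-0.6, -0.7, -1.9]
finger_gap: 0.156
```

Request:
{"fn": "move_arm", "kwargs": {"commands": [1,0,0,0.1,0,1,0,0,0.2,0,1,0,0,0.2,0]}}

```text
t: 7.95
tool_pos: [0.5712, 0.0719, 0.1491]
eef_rot: [[-0.977, 0.213, -0.001], [0.213, 0.977, -0.0], [0.0, -0.0, -1.0]]
force: [-0.2, -0.2, -1.3]
finger_gap: 0.158
```

Request:
{"fn": "move_arm", "kwargs": {"commands": [1,0,0,0.08,0,1,0,0,0.15,0,1,0,0,0.15,0]}}

```text
t: 8.32
tool_pos: [0.5712, 0.0719, 0.1454]
eef_rot: [[-0.977, 0.213, -0.0], [0.213, 0.977, -0.0], [0.0, -0.0, -1.0]]
force: [-0.4, 0.5, -1.9]
finger_gap: 0.163
```

Request:
{"fn": "move_arm", "kwargs": {"commands": [1,0,0,0.1,0,1,0,0,0.15,0,1,0,0,0.15,0]}}

```text
t: 8.7
tool_pos: [0.5713, 0.0719, 0.1417]
eef_rot: [[-0.977, 0.213, -0.0], [0.213, 0.977, -0.0], [0.0, -0.0, -1.0]]
force: [0.4, 0.2, -1.5]
finger_gap: 0.157
```

Request:
{"fn": "move_arm", "kwargs": {"commands": [1,0,0,0.1,0,1,0,0,0.15,0,1,0,0,0.15,0]}}

```text
t: 9.07
tool_pos: [0.5713, 0.0719, 0.138]
eef_rot: [[-0.977, 0.213, -0.0], [0.213, 0.977, -0.0], [0.0, -0.0, -1.0]]
force: [-0.5, -1.0, -1.7]
finger_gap: 0.161
```

Request:
{"fn": "move_arm", "kwargs": {"commands": [1,0,0,0.1,0,1,0,0,0.15,0,1,0,0,0.15,0]}}

```text
t: 9.45
tool_pos: [0.5713, 0.0719, 0.1342]
eef_rot: [[-0.977, 0.213, -0.0], [0.213, 0.977, -0.0], [0.0, -0.0, -1.0]]
force: [-0.1, 0.3, -2.0]
finger_gap: 0.157
```

Depth is now about 34 mm and still free, with no rise in force. I continue.

Request:
{"fn": "move_arm", "kwargs": {"commands": [1,0,0,0.1,0,1,0,0,0.15,0,1,0,0,0.15,0]}}

```text
t: 9.82
tool_pos: [0.5712, 0.0719, 0.1305]
eef_rot: [[-0.977, 0.213, -0.0], [0.213, 0.977, -0.0], [0.0, -0.0, -1.0]]
force: [-0.0, -0.0, -2.7]
finger_gap: 0.16
```

Request:
{"fn": "move_arm", "kwargs": {"commands": [1,0,0,0.1,0,1,0,0,0.2,0,1,0,0,0.2,0]}}

```text
t: 10.2
tool_pos: [0.5711, 0.0718, 0.1253]
eef_rot: [[-0.977, 0.213, -0.001], [0.213, 0.977, -0.0], [0.001, -0.0, -1.0]]
force: [-0.4, -0.5, -1.9]
finger_gap: 0.155
```

Request:
{"fn": "move_arm", "kwargs": {"commands": [1,0,0,0.08,0,1,0,0,0.16,0,1,0,0,0.16,0]}}

```text
t: 10.58
tool_pos: [0.5712, 0.0719, 0.1214]
eef_rot: [[-0.977, 0.213, -0.0], [0.213, 0.977, -0.0], [0.0, -0.0, -1.0]]
force: [0.1, 0.5, -1.2]
finger_gap: 0.159
```

Home is expected at TCP z of about 0.118, so I approach in small steps.

Request:
{"fn": "move_arm", "kwargs": {"commands": [1,0,0,0.06,0,1,0,0,0.12,0,1,0,0,0.12,0]}}

```text
t: 10.95
tool_pos: [0.5713, 0.0719, 0.1185]
eef_rot: [[-0.977, 0.213, -0.0], [0.213, 0.977, -0.0], [0.0, -0.0, -1.0]]
force: [0.3, 0.5, -3.0]
finger_gap: 0.164
```

Request:
{"fn": "move_arm", "kwargs": {"commands": [1,0,0,0.06,0,1,0,0,0.06,0,1,0,0,0.06,0]}}

```text
t: 11.32
tool_pos: [0.5714, 0.0719, 0.1174]
eef_rot: [[-0.977, 0.213, 0.0], [0.213, 0.977, 0.0], [-0.0, 0.0, -1.0]]
force: [-1.6, -0.3, 3.8]
finger_gap: 0.159
```

Contact force has risen to about +6 N at TCP 0.1174, which is shoulder-down height. I press slightly more, hold, and look.

Request:
{"fn": "move_arm", "kwargs": {"commands": [1,0,0,0.04,0,1,0,0,0.04,0,1,0,0,0.04,0,1,0,0,0.04,0]}}

```text
t: 11.82
tool_pos: [0.5714, 0.0719, 0.1163]
eef_rot: [[-0.977, 0.213, 0.0], [0.213, 0.977, -0.0], [-0.0, 0.0, -1.0]]
force: [-2.9, -1.2, 5.2]
finger_gap: 0.158
```

```bash
cat > v.py <<'E'
import sys
from h import *
go(.5712,.0719,.200,77.7)
for n in ('top','scene','wrist'):
    s=read_state();c=grab(n)
    if n=='wrist':
        T=np.eye(4);T[:3,:3]=s['eef_rot'];T[:3,3]=s['tool_pos'];P=cloud(c,T@c['hand_eye'])
    else: P=cloud(c)
    z=P[...,2]; nn=np.linalg.norm(P[...,:2]-[.571,.0715],axis=-1)<.04
    im=c['image'].astype(int); dark=(im.max(-1)<95)&(im.max(-1)-im.min(-1)<25)
    for t,q in (('shoulder',nn&dark&(z>.0805)&(z<.0875)),('top',nn&(z>.125)&(z<.146))):
        X=P[q]
        if len(X)>15: print(n,t,len(X),[np.round(v,1) for v in cv2.minAreaRect((X[:,:2]*1000).astype(np.float32))],np.round(np.median(X[:,2]),4))
c=dict(np.load('scene.npz'));save(cv2.resize(c['image'][190:330,280:440],None,fx=4,fy=4,interpolation=2),'pics/'+sys.argv[1])
E
python3 v.py v1.png
```

```text
t 11.825 pos [0.5714 0.0719 0.1163] yaw 77.72 F [-2.87 -1.23  5.24] gap 0.158 q [ 0.1   0.52  1.82 -0.    0.8  -1.25] 
 shift [ 7.000e-03 -1.000e-03 -3.346e+00] turn 0.002 tilt [ 0.0002 -0.    ]
scene shoulder 135 [array([588.9,  63.3]), array([27.9, 33. ]), np.float64(83.0)] 0.0831
scene top 216 [array([577.5,  72.1]), array([34.5, 23.3]), np.float64(65.6)] 0.1364
wrist shoulder 1561 [array([552.1,  77.1]), array([16., 26.]), np.float64(77.0)] 0.0835
wrist top 4311 [array([568.7,  73.6]), array([36.5, 24.5]), np.float64(78.7)] 0.137
```

View pics/v1.png

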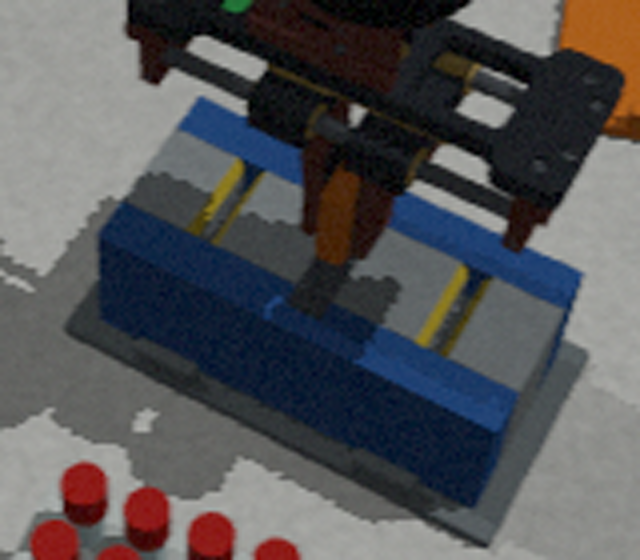

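The picture shows the gauge's shoulder at (320,285) flat on the block over the middle chute. The shoulder top measures 0.0835 m against 0.084 m expected, so it is fully home. I ease the pressure, open and retreat straight up.

Request:
{"fn": "move_arm", "kwargs": {"commands": [1,0,0,-0.06,0,1,0,0,-0.06,0,-1,0,0,-0.06,0,-1,0,0,-0.06,0,-1,0,0,-0.06,0,-1,0,0,-0.06,0,-1,0,0,-0.06,0,-1,0,0,-0.06,0]}}

```text
t: 12.98
tool_pos: [0.5714, 0.0719, 0.1177]
eef_rot: [[-0.977, 0.213, 0.0], [0.213, 0.977, 0.0], [-0.0, 0.0, -1.0]]
force: [-0.1, 0.4, -0.4]
finger_gap: 0.8
```

Request:
{"fn": "move_arm", "kwargs": {"commands": [-1,0,0,0,0,-1,0,0,-0.5,0,-1,0,0,-1.5,0,-1,0,0,-3,0,-1,0,0,-4.5,0,-1,0,0,-5,0,-1,0,0,-5,0,-1,0,0,-5,0]}}

```text
t: 13.98
tool_pos: [0.5705, 0.0718, 0.2412]
eef_rot: [[-0.977, 0.213, -0.002], [0.213, 0.977, -0.0], [0.002, -0.001, -1.0]]
force: [0.1, -1.6, -0.3]
finger_gap: 1.003
```

```bash
python3 v.py v2.png
```

```text
t 13.975 pos [0.5705 0.0718 0.2412] yaw 77.72 F [ 0.1  -1.59 -0.31] gap 1.003 q [ 0.1   0.35  1.74 -0.    1.05 -1.25] 
 shift [-0.031  0.012  1.649] turn 0.002 tilt [-0.0023 -0.0003]
scene shoulder 172 [array([573.3,  71.5]), array([15.9, 65.4]), np.float64(77.7)] 0.0832
scene top 180 [array([573.1,  71.9]), array([13.4, 29.7]), np.float64(77.7)] 0.1379
wrist shoulder 584 [array([553.9,  76.4]), array([16. , 29.6]), np.float64(78.0)] 0.0834
wrist top 955 [array([571.1,  72.8]), array([13.8, 29.2]), np.float64(77.9)] 0.1391
```

View pics/v2.png

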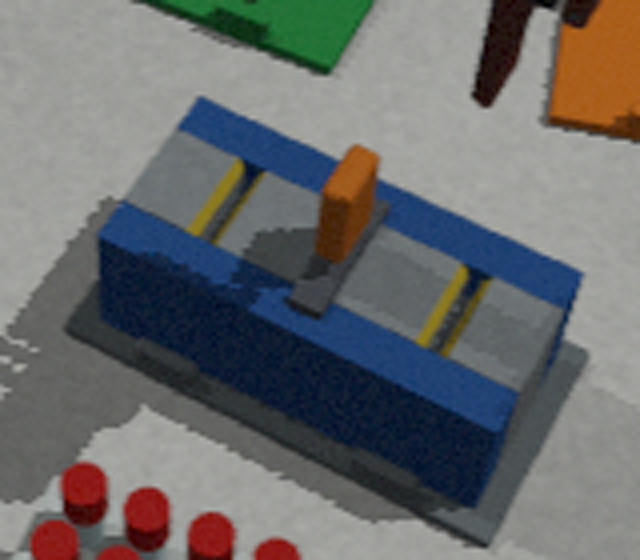

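```bash
python3 -c "
from bench import finish_job
print(finish_job())"
```

```text
the job is handed in; nothing more can be done
None
```

The gauge is standing fully home in the middle chute. I handed the job in at about 14 s of the 54 s allowed; `finish_job` gives no verdict.

**What I did:** I took the gauge from its stand and lifted it clear. I slid it down the middle chute in steps of 3 to 5 mm. It passed the whole 18 to 34 mm pinch zone with no rise in force, so this is the good chute and I never tried the other two. I seated it with a change of about 7 to 8 N at the wrist, eased off, opened the gripper and retreated 120 mm straight up.

**Last checks:**
- **Height:** the shoulder top measured 0.083 m against 0.084 m expected when home. The depth readings ran about 0.5 mm low throughout, so that agrees.
- **Angle:** the shoulder and handle lie at 77.7 to 78.0°, against 77.8° for the chute. The handle top sits over the shoulder's centre, so the gauge stands upright.
- **Position:** its centre is at about (0.571 to 0.573, 0.072) m, about 1 to 3 mm from the block's centre. I did not measure the block's shift on its base; at the 4 mm maximum the gauge would be about 5 mm from the nominal chute middle, inside the 6.5 mm limit.
- **Release:** the gripper is fully open and clear of the gauge.
- **Bystanders:** the arm's path stayed clear of the rack, flask and jar. I did not re-measure them afterwards.

**Disagreements:**
- The fixed and wrist cameras differed by 1 to 2 mm, within their calibration.
- When the jaws first closed, the tool was about 2 mm off sideways and loaded the gauge with 5.6 N. I relieved that before lifting.

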